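Back off the board vice two turns and slide the board to the stop

ROBOT

A 7-joint arm with a two-finger parallel gripper is mounted at the origin on the work surface. World frame = base frame: x ahead of the robot, y to its left, z up, the work surface at z = 0. Lengths are in mm, angles in rad, forces in N, time in s.
With the tool pointing down it reaches from about 425 to 950 mm from the base axis. Payload 4.7 kg.
Tool frame: the origin (TCP) lies midway between the tips of the shut fingers; the grasp point (between the pads) lies 19 mm behind it; z points along the fingers, y is the line along which they close (so a half turn about z gives the same grasp; the last joint's range is limited). The gripper opens to 85 mm and grips with 20 to 120 N. Pads are 22 mm wide; open, the fingers measure 114 mm over their backs; the gripper's body (76 mm by 85 mm) begins 54 mm behind the grasp point. The pads swing forward as they close: fully open they stand 13 mm farther back than shut.
Start: joints at [1.208, 0.469, -0.049, 1.532, 0.024, 1.141, -0.082], TCP at [221.201, -637.745, 231.335] pointing down, gripper open.
Joint ranges: [-2.59, 2.59], [-0.33, 1.99], [-1.39, 1.29], [0.1, 2.45], [-1.04, 4.18], [0.21, 1.99], [-2.66, 2.66]. Speed limits (rad/s): [2.57, 2.57, 3.14, 3.14, 3.14, 3.14, 3.14].

INTERFACE

Orientations are given as a unit quaternion [x, y, z, w].
In Python, from station import state, capture, sign_off gives the robot as it stands.
- The arm moves only by the tool play_rows, never from a script. Its argument "increments" is a list of rows, each a list of 7 numbers: the shift along the tool's x, y, z as a fraction of full scale, then the turn, a rotation vector about the tool's x, y, z as a fraction of full scale, then the finger opening in mm, from 0 to 85.4. In form: [[x, y, z, wx, wy, wz, jaw], ...]. A call has 1 to 5 rows; each row shifts and turns the commanded pose from where the row before left it, along the tool's axes as they then stand; what a row does not reach is not made up. Full scale, the value 1, is 300 mm for a shift and 45 degrees for a turn. A row lasts 1/12 s, in which the tool goes at most 41.7 mm and 7.16 degrees, less where a joint would pass 70% of its speed; a pose out of reach is approached as far as the arm can. A call with a number of a shift or a turn outside -1 to 1 is refused whole. A call with a gripper value outside its range is refused whole. The fingers move at their own pace and stop on an object; "force" is the grip in N (left out, the last holds). Time passes only in rows, so rows that do not move let the fingers close. It gives the time, the measured TCP pose, the force, the opening and the grip force at its end, in the units of the state.
- state(): the state, without advancing time (a new reading comes with each control period).
- capture(name): name is "side" or "top"; returns a dict with "color" (384x512x3 uint8, blue, green, red), "depth" (384x512 float32, mm along the optical axis (not along the pixel's ray), 0 where there is no reading), "mtx" (3x3 intrinsics, pixels), "world_from_camera" (4x4, takes a point from camera to world coordinates). Camera axes: x right, y up, looking along -z (the intrinsics and any distortion apply to the point x, -y, -z); pixel columns grow to the right and rows downward; lengths in mm; the calibration is good to about 2 mm. A picture is of the moment at which its call begins.
- sign_off(): hands the job in; it is judged then, once.
The state is a dict: "t": time; "joint_pos": joint angles; "joint_vel": joint speeds; "joint_torque": joint torques, N m; "ee_pos": TCP position; "ee_rot": TCP orientation; "wrist_force": force on the tool from outside, world axes, zero at the start; "torque": the same for the moment, N m; "width": opening from 0.0 (shut) to 1.0 (fully open); "grasp_force": force on a finger pad.
Only numpy, scipy, OpenCV 4.12 (cv2) and the standard library are available. Lean on these libraries where they do the work, as an engineer would, in place of code of your own. Each camera call takes 0.05 s, during which the arm holds its last target. There are 200 camera calls.

TASK

The circuit board is clamped in the small board vice. Stroke the vice's knurled wheel round with a fingertip to loosen it by two full turns, so that its white paint mark is uppermost again and the board sits slack in the jaw grooves; then push the board along the grooves by its socket, away from you, until its far edge rests against the steel stop, ready to be clamped in its new place. Do not lift the board, do not slide it before the wheel has been backed off, and leave the other things on the bench where they are.

Things in the scene. Friction and masses are not known exactly. Their poses are not given: they have to be found in the camera images.
- vice: Beige vice fixed to the bench. Origin on the bench under the middle of the clamped jaws; x runs along jaws and grooves towards the stop, away from the robot; y along the screw, wheel at the -y end; z up. Base 104 x 176 mm (y -110 to 66). Jaws x -40 to 40, tops z 70, cheeks at y +-34; edge grooves 6 mm deep, z 60 to 63.5. End plate y -105 to -95, 51 mm high. Between the jaws all lies below z 48.
- rim_top (a point): Fixed point (does not turn) at the top of the wheel's rim, mid-width: vice frame (0, -122, 58) mm. Knurled black metal wheel, diameter 32 mm, width 18 mm, axis level along the vice's y at z = 42 mm; free above and on its x sides. A white paint mark 6 mm wide runs across rim and outer face, uppermost at the start and once every turn.
- wheel (a joint): Turn of the wheel in rad: 0 = tight (always the start), grows as it loosens, end stop at 25.1; two full turns are 12.57. To loosen, the top of the rim moves along the vice's -x, towards the robot. Needs about 2 N along the rim, stays where left; 1 mm of rim is 0.0625 rad. Each turn moves the -y jaw back 2 mm; beyond three turns the board can drop out.
- board: Green circuit board, 100 mm (x) by 80 mm (y) by 2 mm, about 90 g, lying level in the jaw grooves, its x along the vice's x. Origin at the centre of its underside, 60 mm above the bench; at the start 10 to 28 mm on the robot's side of the jaws' middle. Components up to 16 mm high.
- socket_face (a point): Centre of the outer face of the board's metal 25-way socket (53 mm wide, 12 mm high, from 2 to 14 mm above the board's underside), at the board's edge nearest the robot: board frame (-56, 0, 8) mm. The face to push, along the vice's +x; the space in front of it is free.
- lead_edge (a point): Middle of the board's far edge, the one that meets the stop: board frame (50, 0, 1) mm.
- stop_face (a point): Point on the face of the steel work stop, on the vice: vice frame (58, 0, 61) mm. The stop is a dark steel cross arm, 54 to 72 mm above the bench, reaching from the fixed jaw (y = 68) to y = -15 mm, its flat face towards the robot.
- solder_reel: Blue solder reel standing upright, 56 mm in diameter, 44 mm high; origin at the centre of its underside. Leave alone.
- flux_bottle: White bottle with black cap, 34 mm in diameter, 75 mm high; origin at the centre of its underside. Leave alone.
- tip_cleaner: Dark tin with brass shavings, 64 mm in diameter, 30 mm high; origin at the centre of its underside. Leave alone.
- screwdriver: Screwdriver 160 mm long lying along its x axis beyond the wheel; origin under its middle. Leave alone.
There are look-alikes about, which are no part of the job. Of the things that look like the vice, the larger one is meant. Leave any blue look-alike of the board alone.

How it is judged:
By the outcome, as a careful person would: the job done as asked, in the order asked, and still so for the second after the job is handed in, with the robot touching nothing.
It also fails if it takes over 61 s, if anything falls off the work surface, if the arm or the gripper's body presses on something with over 40 N, if the wrist force passes 120 N, or if a joint passes its speed limit or range.

## Working session

There is one attempt and no reset: what is moved stays moved. The work goes in short steps, Python scripts to look and compute and a tool call to move; the robot and the scene stay as the last step left them, time stands still between calls to the robot, and variables do not carry over. Pictures are saved under pics/ and viewed, at most 10 in all, crops included, and the job is handed in when it is done.

Besides the shell and the picture viewer there is one more tool, called in YAML: its name, and indented under it one key for each argument. play_rows: Moves the arm, as the interface text tells. Its arguments: {"type":"object","properties":{"increments":{"type":"array","items":{"type":"array","items":{"type":"number"}}},"force":{"type":"number"}},"required":["increments"]}

```bash
mkdir -p pics; ls
python3 - <<'E'
from station import state,capture
import cv2,numpy as np
s=state();print({k:np.round(v,3) for k,v in s.items()})
for n in("top","side"):
    c=capture(n);np.savez(f"pics/{n}0.npz",**c);cv2.imwrite(f"pics/{n}0.png",cv2.resize(c["color"],(800,600),interpolation=cv2.INTER_CUBIC));print(n,c["mtx"],c["world_from_camera"].round(3))
E
```

```text
pics
{'t': np.float64(0.0), 'joint_pos': array([ 1.208,  0.469, -0.049,  1.534,  0.024,  1.141, -0.082]), 'joint_vel': array([-0.001, -0.001, -0.   ,  0.   , -0.   ,  0.001, -0.   ]), 'joint_torque': array([ 0.0000e+00, -5.1031e+01, -4.6000e-02, -2.3772e+01,  1.1000e-02,
        7.0000e-03, -0.0000e+00]), 'ee_pos': array([ 220.955, -637.174,  230.26 ]), 'ee_rot': array([ 0.986,  0.166, -0.   , -0.001]), 'wrist_force': array([-0.553,  0.136, -0.417]), 'torque': array([ 0.022, -0.021, -0.03 ]), 'grasp_force': np.float64(0.0), 'width': np.float64(0.997)}
top [[402.33573299   0.         251.49017818]
 [  0.         402.33573299 190.86379702]
 [  0.           0.           1.        ]] [[-1.50000e-01  9.63000e-01 -2.25000e-01  4.13905e+02]
 [-9.89000e-01 -1.47000e-01  3.00000e-02  8.40910e+01]
 [-4.00000e-03  2.27000e-01  9.74000e-01  8.76522e+02]
 [ 0.00000e+00  0.00000e+00  0.00000e+00  1.00000e+00]]
side [[473.34902419   0.         262.23243285]
 [  0.         473.34902419 190.5163918 ]
 [  0.           0.           1.        ]] [[-9.42000e-01  2.35000e-01 -2.41000e-01  3.28028e+02]
 [-3.37000e-01 -6.45000e-01  6.86000e-01  8.44457e+02]
 [ 6.00000e-03  7.27000e-01  6.86000e-01  8.34473e+02]
 [ 0.00000e+00  0.00000e+00  0.00000e+00  1.00000e+00]]
```

View pics/top0.png

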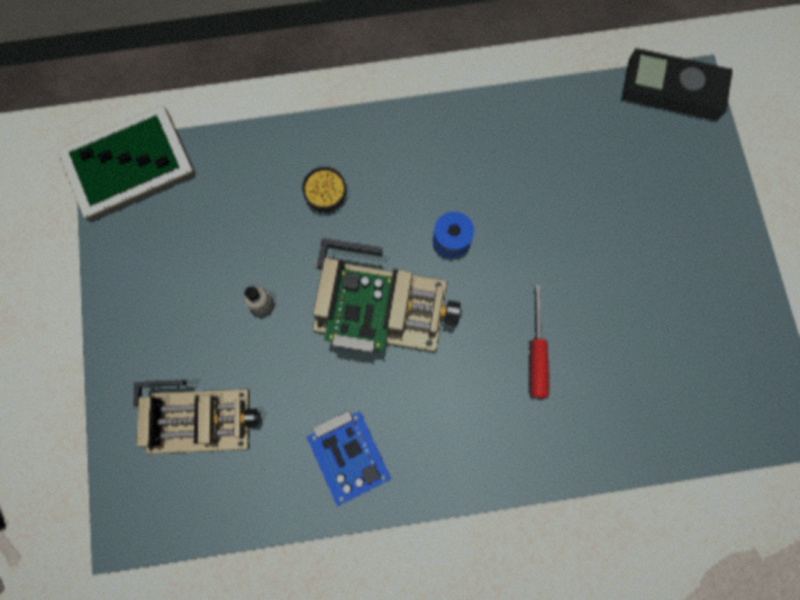

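View pics/side0.png

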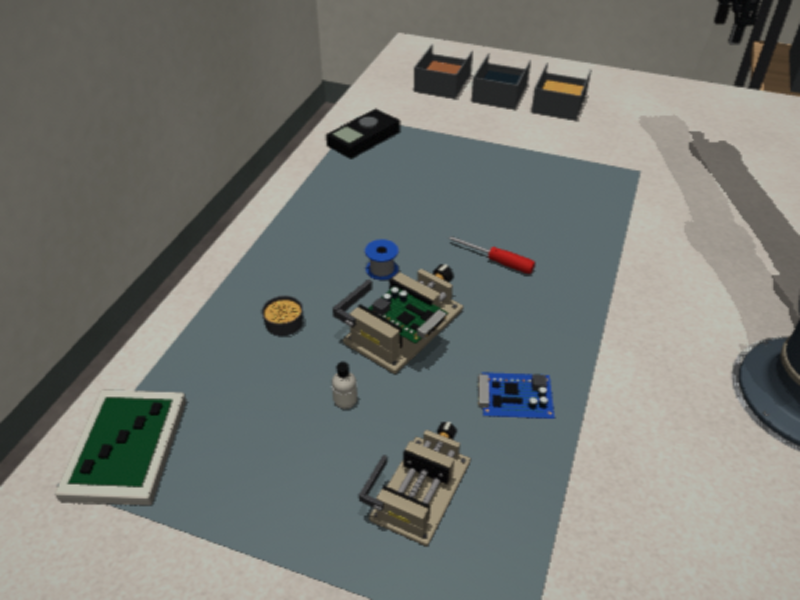

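The top view shows the larger vice at about (375,305) in the 800x600 picture, with its wheel at (453,313) and white mark to the left, the stop at (350,247) and the socket at (353,345). The smaller vice at (200,420) and the blue board at (348,457) are the look-alikes. The side view agrees.

```bash
cat > h.py <<'E'
import numpy as np,cv2
def cloud(c):
    h,w=c["depth"].shape;u,v=np.meshgrid(np.arange(w),np.arange(h));d=c["depth"];K=c["mtx"]
    P=np.stack([(u-K[0,2])/K[0,0]*d,-(v-K[1,2])/K[1,1]*d,-d,np.ones_like(d)],-1)@c["world_from_camera"].T
    return P[...,:3]
def ray(c,uv,z):
    K=c["mtx"];T=c["world_from_camera"];uv=np.atleast_2d(uv)
    r=np.c_[(uv[:,0]-K[0,2])/K[0,0],-(uv[:,1]-K[1,2])/K[1,1],-np.ones(len(uv))]@T[:3,:3].T
    return T[:3,3]+r*((z-T[2,3])/r[:,2])[:,None]
E
python3 - <<'E'
from h import *
c=dict(np.load("pics/top0.npz"));P=cloud(c);b,g,r=[c["color"][...,i].astype(int) for i in range(3)]
u,v=np.meshgrid(np.arange(512),np.arange(384));roi=(u>195)&(u<300)&(v>148)&(v<230)
Z=P[...,2]
print("mat z",np.median(Z[100:110,100:150]))
beige=(r-b>30)&(r>110)&(g>b)&roi
def show(n,m,z):
    n_,L,S,C=cv2.connectedComponentsWithStats(m.astype(np.uint8))
    for i in range(1,n_):
        if S[i,4]<15: continue
        q=np.c_[u[L==i],v[L==i]];w=ray(c,q,z)[:,:2].astype(np.float32)
        R=cv2.minAreaRect(w);print(n,S[i],np.round(R[0],1),np.round(R[1],1),round(R[2],1),"z",np.median(Z[L==i]).round(1))
show("jaw70",beige&(Z>62)&(Z<78),70)
show("end51",beige&(Z>44)&(Z<57),51)
show("base",beige&(Z<30),10)
show("green",(g-r>25)&(g-b>10)&roi,62)
show("dark",(np.maximum(r,g)<60)&roi&(Z>25),50)
show("sock",(abs(r-b)<25)&(r>120)&roi&(Z>55),74)
big=cv2.resize(c["color"][140:240,190:310],(800,667),interpolation=cv2.INTER_CUBIC)[:600];cv2.imwrite("pics/crop.png",big)
E
```

```text
mat z 2.8288793708788376
jaw70 [201 166  15  36 270] [629.3 145.3] [16.8 75.3] 71.6 z 69.7
jaw70 [250 174  13  36 264] [597.6  50.8] [17.3 75. ] 72.1 z 69.4
end51 [276 183  10  29 116] [581.8  -1.1] [15.5 61.6] 71.3 z 50.1
base [223 170  27   6  42] [660.3  85.5] [59.4  3.9] 71.1 z 13.5
base [264 177  15   9  99] [628.7  10.9] [32.3 15.9] 72.9 z 13.4
base [259 212  10   7  32] [556.5  39.5] [19.6 13.2] 81.3 z 12.8
green [208 174  42  50 906] [595.  104.4] [79.3 98.3] 71.8 z 61.6
dark [206 154  38  11 122] [684.1 105.3] [79.4 22.5] 83.0 z 66.8
dark [203 167  17  39 133] [625.4 135. ] [19.8 88. ] 61.9 z 68.6
dark [245 173  13  42 102] [599.3  64. ] [24.3 88.9] 87.0 z 68.9
dark [220 177  10  10  37] [629.8 109.1] [15.5 24.2] 24.4 z 68.8
dark [286 193   8   4  20] [585.3 -19.8] [14.8  5.5] 73.0 z 54.6
dark [220 195  11  11  92] [593.9 116.6] [20.2 20. ] 71.7 z 64.6
dark [230 195  10  22 124] [579.1  98.4] [18.8 44.8] 82.1 z 64.5
dark [284 200  10   8  53] [565.6 -14. ] [18.2 13. ] 66.9 z 51.0
dark [218 207   5   6  26] [575.1 129.5] [ 8.4 10.7] 82.3 z 64.4
sock [287 197   7   3  17] [572.5 -16.1] [12.2  4.2] 81.3 z 57.6
sock [213 214  26  10 159] [549.3 119.3] [51.5 12.6] 71.2 z 73.5
```

View pics/crop.png

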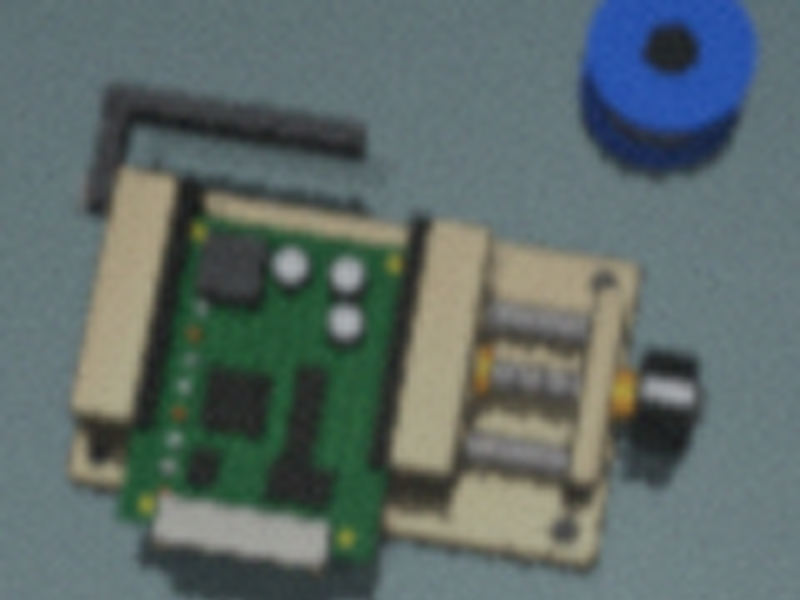

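The jaw tops put the vice's middle at (613.4, 98.0), with its x axis at -18.4°. The jaw spacing is symmetric, at about ±50 mm. The board centre is at vice x -19.5, y 0, so it has about 27.5 mm to go to the stop. The white mark at z 57.6 lies within 3 mm of the predicted rim_top (575, -18). Next I move above the wheel.

play_rows:
  increments:
    - [0.092,-0.076,0,0,0,0,0]
    - [0.092,-0.076,0,0,0,0,0]
    - [0.092,-0.076,0,0,0,0,0]
    - [0.092,-0.076,0,0,0,0,0]
    - [0.092,-0.076,0,0,0,0,0]
  force: 40

```text
t: 0.52
ee_pos: [314.7, -483.0, 230.9]
ee_rot: [0.986, 0.166, -0.0, -0.0]
wrist_force: [1.1, -0.2, 0.5]
width: 0.302
grasp_force: 0.0
```

play_rows:
  increments:
    - [0.092,-0.076,0,0,0,0,0]
    - [0.092,-0.076,0,0,0,0,0]
    - [0.092,-0.076,0,0,0,0,0]
    - [0.092,-0.076,0,0,0,0,0]
    - [0.092,-0.076,0,0,0,0,0]

```text
t: 0.93
ee_pos: [407.6, -330.1, 231.1]
ee_rot: [0.986, 0.166, -0.0, -0.0]
wrist_force: [0.7, 0.2, -0.1]
width: 0.002
grasp_force: 0.0
```

play_rows:
  increments:
    - [0.092,-0.076,0,0,0,0,0]
    - [0.092,-0.076,0,0,0,0,0]
    - [0.092,-0.076,0,0,0,0,0]
    - [0.092,-0.076,0,0,0,0,0]
    - [0.092,-0.076,0,0,0,0,0]

```text
t: 1.35
ee_pos: [500.6, -177.4, 231.1]
ee_rot: [0.986, 0.166, -0.0, 0.0]
wrist_force: [1.1, 0.3, -0.1]
width: 0.0
grasp_force: 0.0
```

play_rows:
  increments:
    - [0.092,-0.076,0,0,0,0,0]
    - [0.092,-0.076,0,0,0,0,0]
    - [0.092,-0.076,0,0,0,0,0]
    - [0.092,-0.076,0,0,0,0,0]
    - [0.092,-0.076,0,0,0,0,0]

```text
t: 1.77
ee_pos: [593.7, -24.6, 230.9]
ee_rot: [0.986, 0.166, -0.0, 0.0]
wrist_force: [-0.1, -0.3, 0.6]
width: -0.005
grasp_force: 0.0
```

play_rows:
  increments:
    - [0,0,0,0,0,0.139,0]
    - [0,0,0,0,0,0.139,0]
    - [0,0,0,0,0,0.139,0]
    - [0,0,0,0,0,0.139,0]
    - [0,0,0,0,0,0.139,0]

```text
t: 2.18
ee_pos: [593.0, -26.0, 230.7]
ee_rot: [0.994, -0.108, -0.001, 0.0]
wrist_force: [0.4, -0.7, -0.0]
width: 0.001
grasp_force: 0.0
```

play_rows:
  increments:
    - [0,0,0,0,0,0.139,0]
    - [0,0,0,0,0,0,0]
    - [0,0,0,0,0,0,0]

```text
t: 2.43
ee_pos: [593.1, -25.9, 231.0]
ee_rot: [0.987, -0.158, -0.0, 0.0]
wrist_force: [-0.2, -0.5, 1.4]
width: -0.003
grasp_force: 0.0
```

```bash
cat >> h.py <<'E'
from scipy.spatial.transform import Rotation as R_
O=np.array([613.45,98.05,0]);A=np.radians(-18.4)
V=np.array([[np.cos(A),-np.sin(A),0],[np.sin(A),np.cos(A),0],[0,0,1]])
def tov(p): return (np.asarray(p)-O)@V
def rep(goal=None):
    from station import state
    s=state();R=R_.from_quat(s["ee_rot"]);p=s["ee_pos"]
    print("t",round(s["t"],2),"vice pos",tov(p).round(1),"F vice",(s["wrist_force"]@V).round(1),"w",round(s["width"],2))
    # rotation to (tool x = vice x, z down), in tool frame
    D=np.c_[V[:,0],-V[:,1],[0,0,-1]];e=(R.inv()*R_.from_matrix(D)).as_rotvec()
    print("turn frac",(np.degrees(e)/45).round(4))
    if goal is not None: print("shift frac",(R.inv().apply(V@np.array(goal)+O-p)/300).round(4))
E
python3 -c "
from h import *
rep([22,-124,100])"
```

```text
t 2.43 vice pos [  19.8 -124.1  231. ] F vice [ 0.  -0.6  1.4] w -0.0
turn frac [0.0005 0.0007 0.0037]
shift frac [ 7.500e-03 -4.000e-04  4.366e-01]
```

play_rows:
  increments:
    - [0.01,0,0.13,0,0,0.004,0]
    - [0,0,0.13,0,0,0,0]
    - [0,0,0.13,0,0,0,0]
    - [0,0,0.13,0,0,0,0]
    - [0,0,0.06,0,0,0,0]

```text
t: 2.85
ee_pos: [592.8, -27.2, 52.4]
ee_rot: [0.987, -0.16, -0.004, 0.0]
wrist_force: [-0.3, -0.8, 19.8]
width: -0.001
grasp_force: 10.1
```

play_rows:
  increments:
    - [-0.01,0,0,0,0,0,0]
    - [-0.02,0,0,0,0,0,0]
    - [-0.02,0,0,0,0,0,0]
    - [-0.02,0,0,0,0,0,0]

```text
t: 3.18
ee_pos: [576.0, -20.0, 58.3]
ee_rot: [0.987, -0.161, 0.0, -0.0]
wrist_force: [-0.4, 0.2, 0.1]
width: -0.004
grasp_force: 0.0
```

```bash
python3 -c "
from h import *
rep([22,-124,57])"
```

```text
t 3.18 vice pos [   1.7 -123.8   58.3] F vice [-0.4  0.   0.1] w -0.0
turn frac [-0.0007 -0.0011 -0.0032]
shift frac [0.0677 0.0005 0.0044]
```

play_rows:
  increments:
    - [0.02,0,0,0,0,0,0]
    - [0,0,0.01,0,0,0,0]
    - [0,0,0,0,0,0,0]

```text
t: 3.43
ee_pos: [581.5, -21.6, 57.6]
ee_rot: [0.987, -0.161, -0.001, 0.0]
wrist_force: [-8.1, 0.8, 22.7]
width: -0.0
grasp_force: 10.9
```

play_rows:
  increments:
    - [-0.02,0,0,0,0,0,0]
    - [-0.02,0,0,0,0,0,0]

```text
t: 3.6
ee_pos: [574.8, -19.4, 57.9]
ee_rot: [0.987, -0.162, 0.005, -0.0]
wrist_force: [1.6, -2.5, 12.2]
width: -0.0
grasp_force: 5.8
```

```bash
python3 -c "
from h import *
rep([22,-124,57])"
```

```text
t 3.6 vice pos [   0.4 -123.6   57.9] F vice [ 2.3 -1.9 12.2] w -0.0
turn frac [-0.0024 -0.0122 -0.0045]
shift frac [0.0719 0.001  0.0035]
```

play_rows:
  increments:
    - [-0.02,0,0,0,0,0,0]
    - [-0.02,0,0,0,0,0,0]
    - [0,0,-0.08,0,0,0,0]
    - [0,0,-0.12,0,0,0,0]

```text
t: 3.93
ee_pos: [556.8, -14.8, 112.7]
ee_rot: [0.987, -0.161, -0.003, 0.001]
wrist_force: [0.7, -0.6, -0.7]
width: 0.002
grasp_force: 0.0
```

play_rows:
  increments:
    - [0,0.13,0,0,0,0,0]
    - [0,0.13,0,0,0,0,0]
    - [0,0,0,0,0,0,0]

```text
t: 4.18
ee_pos: [532.3, -97.6, 115.2]
ee_rot: [0.986, -0.167, 0.0, 0.003]
wrist_force: [-1.9, -1.5, -0.6]
width: -0.0
grasp_force: 0.0
```

```bash
python3 -c "
from h import *
from station import capture
rep([15,-124,64])
c=capture('top');np.savez('pics/top1.npz',**c)
c0=dict(np.load('pics/top0.npz'))
a=[cv2.resize(x['color'][180:215,265:305],(400,350),interpolation=cv2.INTER_CUBIC) for x in (c0,c)]
cv2.imwrite('pics/w1.png',np.hstack(a))"
```

```text
t 4.18 vice pos [ -15.3 -211.3  115.2] F vice [-1.3 -2.  -0.6] w -0.0
turn frac [ 0.0071 -0.0019 -0.0176]
shift frac [ 0.0967 -0.2932  0.1692]
```

View pics/w1.png

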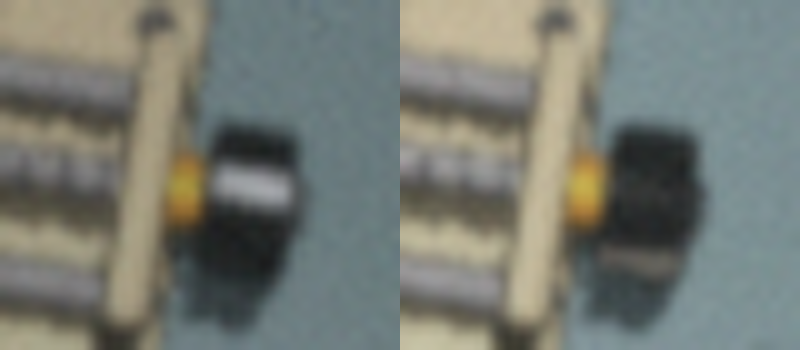

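```bash
cat >> h.py <<'E'
def ang(c,uv):
    # ray/cylinder angle: 0 at top, positive towards vice -x
    p=tov(ray(c,uv,80)[0]);q=tov(ray(c,uv,20)[0]);d=(q-p)/60
    t=np.linspace(0,60,6001);X=p+t[:,None]*d
    i=np.argmax(np.hypot(X[:,0],X[:,2]-42)<=16)
    return X[i].round(1),round(float(np.arctan2(-X[i,0],X[i,2]-42)),2)
E
python3 -c "
from h import *
for n,uv in(('top0',(290.2,198.5)),('top1',(289.2,206.2))):
    c=dict(np.load(f'pics/{n}.npz'));print(ang(c,uv))
"
```

```text
(array([  -0.2, -122.7,   58. ]), 0.01)
(array([ -14.7, -123.6,   48.4]), 1.16)
```

play_rows:
  increments:
    - [0.043,-0.1,0,0,0,0,0]
    - [0.043,-0.1,0,0,0,0,0]
    - [0,-0.093,0.06,0,0,0,0]
    - [0,0,0.1,0,0,0,0]
    - [0,0,0,0,0,0,0]

```text
t: 4.65
ee_pos: [584.3, -10.2, 62.1]
ee_rot: [0.987, -0.159, -0.004, -0.0]
wrist_force: [-1.5, 0.8, -0.5]
width: 0.0
grasp_force: 0.0
```

```bash
python3 -c "
from h import *
rep([12,-124,67])"
```

```text
t 4.65 vice pos [   6.5 -112.    62.1] F vice [-1.7  0.2 -0.5] w 0.0
turn frac [0.0015 0.0097 0.0024]
shift frac [ 0.018   0.0402 -0.0165]
```

play_rows:
  increments:
    - [0.01,0.03,0,0,0,0,0]
    - [0,0,0,0,0,0,0]
    - [0,0,0,0,0,0,0]

```text
t: 4.9
ee_pos: [587.7, -25.1, 67.7]
ee_rot: [0.987, -0.163, 0.001, 0.0]
wrist_force: [0.4, -0.0, -0.5]
width: 0.003
grasp_force: 0.0
```

```bash
python3 -c "
from h import *
rep([12,-124,67])"
```

```text
t 4.9 vice pos [  14.4 -125.    67.7] F vice [ 0.4  0.1 -0.5] w 0.0
turn frac [ 0.0003 -0.0034 -0.0082]
shift frac [-0.0081 -0.0032  0.0024]
```

play_rows:
  increments:
    - [-0.008,0,0.02,0,0,0,0]
    - [0,0,0.023,0,0,0,0]
    - [0,0,0,0,0,0,0]
    - [-0.02,0,0,0,0,0,0]
    - [-0.02,0,0,0,0,0,0]

```text
t: 5.32
ee_pos: [579.8, -20.6, 57.8]
ee_rot: [0.987, -0.162, 0.007, -0.0]
wrist_force: [1.0, -3.6, 17.1]
width: 0.001
grasp_force: 8.5
```

play_rows:
  increments:
    - [-0.02,0,0,0,0,0,0]
    - [-0.02,0,0,0,0,0,0]
    - [0,0,-0.043,0,0,0,0]
    - [0.04,0,0,0,0,0,0]
    - [0.04,0,0,0,0,0,0]

```text
t: 5.73
ee_pos: [584.8, -22.1, 67.4]
ee_rot: [0.987, -0.161, 0.001, -0.0]
wrist_force: [-0.6, -1.4, -0.3]
width: 0.002
grasp_force: 0.0
```

play_rows:
  increments:
    - [0,0,0.02,0,0,0,0]
    - [0,0,0.023,0,0,0,0]
    - [0,0,0,0,0,0,0]
    - [-0.02,0,0,0,0,0,0]
    - [-0.02,0,0,0,0,0,0]

```text
t: 6.15
ee_pos: [580.1, -20.4, 57.7]
ee_rot: [0.987, -0.162, 0.008, -0.0]
wrist_force: [1.9, -4.7, 21.7]
width: 0.002
grasp_force: 10.8
```

play_rows:
  increments:
    - [-0.02,0,0,0,0,0,0]
    - [-0.02,0,0,0,0,0,0]
    - [0,0,-0.043,0,0,0,0]
    - [0.04,0,-0.04,0,0,0,0]
    - [0,0,-0.04,0,0,0,0]

```text
t: 6.57
ee_pos: [573.3, -18.7, 90.2]
ee_rot: [0.987, -0.162, -0.0, 0.0]
wrist_force: [1.0, 0.1, 0.1]
width: 0.0
grasp_force: 0.0
```

play_rows:
  increments:
    - [0.04,0.12,0,0,0,0,0]
    - [0,0.12,0,0,0,0,0]
    - [0,0,0,0,0,0,0]
    - [0,0,0,0,0,0,0]

```text
t: 6.9
ee_pos: [559.6, -93.0, 89.6]
ee_rot: [0.986, -0.164, -0.001, 0.001]
wrist_force: [0.6, -0.8, -0.5]
width: 0.0
grasp_force: 0.0
```

```bash
cat >> h.py <<'E'
def mark(name):
    from station import capture
    c=capture('top');np.savez(f'pics/{name}.npz',**c)
    w=c['color'][180:215,265:305]
    ch=c['color'].astype(int);v,u=np.mgrid[192:216,285:294]
    g=ch[192:216,285:294].mean(2).mean(1);print('row profile 192..',g.round().astype(int))
    cv2.imwrite(f'pics/{name}.png',cv2.resize(w,(400,350),interpolation=cv2.INTER_CUBIC));return c
E
python3 -c "
from h import *
rep([12,-124,67]);mark('m2')
c=dict(np.load('pics/top0.npz'))
for r in range(190,209,2): print(r,ang(c,(289.5,r))[1],end=' ')"
```

```text
t 6.9 vice pos [   9.2 -198.3   89.6] F vice [ 0.8 -0.6 -0.5] w 0.0
turn frac [ 0.002   0.0024 -0.0108]
shift frac [ 0.0073 -0.2479  0.075 ]
row profile 192.. [111  76  57  48  48  51  57  57  52  46  41  40  41  43  46  59  73  83
  93 100 117 135 144 145]
190 -0.31 192 -0.21 194 -0.67 196 -0.32 198 -0.04 200 0.22 202 0.48 204 0.76 206 1.1 208 0.58
```

View pics/m2.png

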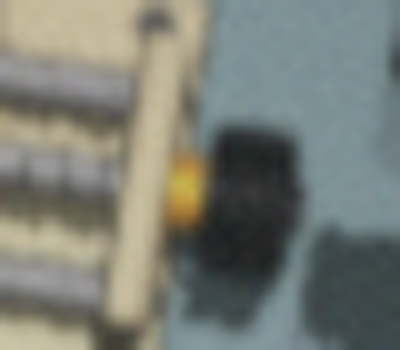

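Mark is out of sight underneath, as expected after about 4 rad. Two more strokes should bring it into view again near +0.5 rad.

play_rows:
  increments:
    - [0.007,-0.124,0,0,0,0,0]
    - [0,-0.124,0,0,0,0,0]
    - [0,0,0.035,0,0,0,0]
    - [0,0,0.037,0,0,0,0]
    - [0,0,0,0,0,0,0]

```text
t: 7.37
ee_pos: [585.0, -18.9, 66.1]
ee_rot: [0.987, -0.16, -0.003, 0.0]
wrist_force: [-1.0, -0.2, 0.4]
width: -0.001
grasp_force: 0.0
```

play_rows:
  increments:
    - [0,0,0.02,0,0,0,0]
    - [0,0,0.023,0,0,0,0]
    - [0,0,0,0,0,0,0]
    - [-0.02,0,0,0,0,0,0]
    - [-0.02,0,0,0,0,0,0]

```text
t: 7.78
ee_pos: [579.4, -18.6, 57.9]
ee_rot: [0.987, -0.163, 0.004, -0.0]
wrist_force: [1.9, -2.5, 8.5]
width: -0.003
grasp_force: 4.0
```

play_rows:
  increments:
    - [-0.02,0,0,0,0,0,0]
    - [-0.02,0,0,0,0,0,0]
    - [0,0,-0.043,0,0,0,0]
    - [0.04,0,0,0,0,0,0]
    - [0.04,0,0,0,0,0,0]

```text
t: 8.2
ee_pos: [586.8, -21.1, 69.3]
ee_rot: [0.987, -0.162, 0.0, 0.0]
wrist_force: [0.6, -0.9, -0.0]
width: -0.0
grasp_force: 0.0
```

play_rows:
  increments:
    - [0,0,0.02,0,0,0,0]
    - [0,0,0.023,0,0,0,0]
    - [0,0,0,0,0,0,0]
    - [-0.02,0,0,0,0,0,0]
    - [-0.02,0,0,0,0,0,0]

```text
t: 8.62
ee_pos: [579.3, -18.5, 57.9]
ee_rot: [0.987, -0.162, 0.004, 0.0]
wrist_force: [1.7, -3.4, 12.6]
width: 0.0
grasp_force: 6.2
```

play_rows:
  increments:
    - [-0.02,0,0,0,0,0,0]
    - [-0.02,0,0,0,0,0,0]
    - [0,0,-0.043,0,0,0,0]
    - [0.04,0,-0.04,0,0,0,0]
    - [0,0,-0.04,0,0,0,0]

```text
t: 9.03
ee_pos: [575.6, -17.3, 92.3]
ee_rot: [0.987, -0.162, -0.0, 0.0]
wrist_force: [0.8, -0.3, 0.1]
width: 0.001
grasp_force: 0.0
```

play_rows:
  increments:
    - [0.04,0.12,0,0,0,0,0]
    - [0,0.12,0,0,0,0,0]
    - [0,0,0,0,0,0,0]
    - [0,0,0,0,0,0,0]

```text
t: 9.37
ee_pos: [562.1, -91.6, 92.0]
ee_rot: [0.986, -0.164, -0.001, 0.001]
wrist_force: [0.7, 1.0, 0.7]
width: -0.003
grasp_force: 0.0
```

```bash
python3 -c "
from h import *
rep([12,-124,67]);mark('m3')"
```

```text
t 9.37 vice pos [  11.2 -196.1   92. ] F vice [0.4 1.1 0.7] w -0.0
turn frac [ 0.0022  0.0028 -0.0111]
shift frac [ 0.0009 -0.2406  0.0828]
row profile 192.. [109  77  55  48  48  50  54  69 111 152 157 124  73  47  46  57  70  80
  89  98 116 135 144 146]
```

The mark is back at row 201.6, which is 0.43 rad past the top, so the wheel has turned 6.71 rad at 1.39 rad per stroke. Four more strokes should leave it about 0.3 rad short.

play_rows:
  increments:
    - [0.002,-0.12,0,0,0,0,0]
    - [0,-0.12,0,0,0,0,0]
    - [0,0,0.04,0,0,0,0]
    - [0,0,0.042,0,0,0,0]
    - [0,0,0,0,0,0,0]

```text
t: 9.83
ee_pos: [585.3, -19.2, 65.2]
ee_rot: [0.987, -0.16, -0.003, 0.0]
wrist_force: [-0.3, -0.3, -1.1]
width: -0.002
grasp_force: 0.0
```

play_rows:
  increments:
    - [0,0,0.02,0,0,0,0]
    - [0,0,0.022,0,0,0,0]
    - [0,0,0,0,0,0,0]
    - [-0.02,0,0,0,0,0,0]
    - [-0.02,0,0,0,0,0,0]

```text
t: 10.25
ee_pos: [580.4, -18.9, 57.9]
ee_rot: [0.987, -0.163, 0.005, -0.0]
wrist_force: [2.1, -2.4, 10.2]
width: 0.001
grasp_force: 4.6
```

play_rows:
  increments:
    - [-0.02,0,0,0,0,0,0]
    - [-0.02,0,0,0,0,0,0]
    - [0,0,-0.043,0,0,0,0]
    - [0.04,0,0,0,0,0,0]
    - [0.04,0,0,0,0,0,0]

```text
t: 10.67
ee_pos: [587.4, -21.3, 69.1]
ee_rot: [0.987, -0.162, 0.0, 0.0]
wrist_force: [0.9, -0.2, 0.4]
width: 0.001
grasp_force: 0.0
```

play_rows:
  increments:
    - [0,0,0.02,0,0,0,0]
    - [0,0,0.023,0,0,0,0]
    - [0,0,0,0,0,0,0]
    - [-0.02,0,0,0,0,0,0]
    - [-0.02,0,0,0,0,0,0]

```text
t: 11.08
ee_pos: [580.3, -18.8, 57.8]
ee_rot: [0.987, -0.162, 0.005, 0.0]
wrist_force: [1.9, -3.5, 14.0]
width: -0.006
grasp_force: 6.9
```

play_rows:
  increments:
    - [-0.02,0,0,0,0,0,0]
    - [-0.02,0,0,0,0,0,0]
    - [0,0,-0.043,0,0,0,0]
    - [0.04,0,0,0,0,0,0]
    - [0.04,0,0,0,0,0,0]

```text
t: 11.5
ee_pos: [586.3, -20.4, 68.1]
ee_rot: [0.987, -0.161, -0.001, 0.0]
wrist_force: [-0.6, -0.1, -0.1]
width: -0.0
grasp_force: 0.0
```

play_rows:
  increments:
    - [0,0,0.02,0,0,0,0]
    - [0,0,0.023,0,0,0,0]
    - [0,0,0,0,0,0,0]
    - [-0.02,0,0,0,0,0,0]
    - [-0.02,0,0,0,0,0,0]

```text
t: 11.92
ee_pos: [580.5, -18.4, 57.8]
ee_rot: [0.987, -0.162, 0.005, 0.0]
wrist_force: [2.4, -2.6, 16.9]
width: 0.004
grasp_force: 7.8
```

play_rows:
  increments:
    - [-0.02,0,0,0,0,0,0]
    - [-0.02,0,0,0,0,0,0]
    - [0,0,-0.043,0,0,0,0]
    - [0.04,0,-0.04,0,0,0,0]
    - [0,0,-0.04,0,0,0,0]

```text
t: 12.33
ee_pos: [575.8, -17.1, 91.6]
ee_rot: [0.987, -0.162, -0.001, 0.0]
wrist_force: [0.6, -0.3, -0.4]
width: 0.005
grasp_force: 0.0
```

play_rows:
  increments:
    - [0.04,0.12,0,0,0,0,0]
    - [0,0.12,0,0,0,0,0]
    - [0,0,0,0,0,0,0]
    - [0,0,0,0,0,0,0]

```text
t: 12.67
ee_pos: [562.4, -91.5, 91.3]
ee_rot: [0.986, -0.164, -0.002, 0.001]
wrist_force: [-0.6, 0.8, 0.6]
width: 0.002
grasp_force: 0.0
```

```bash
python3 -c "
from h import *
rep([12,-124,67]);mark('m4')"
```

```text
t 12.67 vice pos [  11.4 -196.    91.3] F vice [-0.8  0.5  0.6] w 0.0
turn frac [ 0.0023  0.0036 -0.0107]
shift frac [ 1.000e-04 -2.401e-01  8.070e-02]
row profile 192.. [112  77  55  49  50  52  57  56  51  47  42  42  40  42  47  56  69  81
  90 100 117 135 143 146]
```

play_rows:
  increments:
    - [0.002,-0.12,0,0,0,0,0]
    - [0,-0.12,0,0,0,0,0]
    - [0,0,0.04,0,0,0,0]
    - [0,0,0.042,0,0,0,0]
    - [0,0,0,0,0,0,0]

```text
t: 13.13
ee_pos: [585.8, -19.3, 64.8]
ee_rot: [0.987, -0.16, -0.003, 0.0]
wrist_force: [-0.5, -1.0, -0.5]
width: -0.002
grasp_force: 0.0
```

play_rows:
  increments:
    - [0,0,0.02,0,0,0,0]
    - [0,0,0.022,0,0,0,0]
    - [0,0,0,0,0,0,0]
    - [-0.02,0,0,0,0,0,0]
    - [-0.02,0,0,0,0,0,0]

```text
t: 13.55
ee_pos: [581.5, -19.2, 57.9]
ee_rot: [0.987, -0.163, 0.005, -0.0]
wrist_force: [2.6, -2.4, 11.8]
width: -0.001
grasp_force: 5.5
```

play_rows:
  increments:
    - [-0.02,0,0,0,0,0,0]
    - [-0.02,0,0,0,0,0,0]
    - [0,0,-0.043,0,0,0,0]
    - [0.04,0,-0.04,0,0,0,0]
    - [0,0,-0.04,0,0,0,0]

```text
t: 13.97
ee_pos: [577.9, -18.4, 92.7]
ee_rot: [0.987, -0.162, 0.001, 0.0]
wrist_force: [0.6, -0.7, 0.9]
width: 0.001
grasp_force: 0.0
```

play_rows:
  increments:
    - [0.04,0.12,0,0,0,0,0]
    - [0,0.12,0,0,0,0,0]
    - [0,0,0,0,0,0,0]
    - [0,0,0,0,0,0,0]

```text
t: 14.3
ee_pos: [563.9, -92.6, 92.0]
ee_rot: [0.986, -0.165, -0.001, 0.001]
wrist_force: [-0.6, 0.4, 0.5]
width: 0.002
grasp_force: 0.0
```

```bash
python3 -c "
from h import *
rep([12,-124,67]);c=mark('m5')
a=cv2.resize(c['color'][140:240,190:310],(800,667),interpolation=cv2.INTER_CUBIC)[:600];cv2.imwrite('pics/m5b.png',a)"
```

```text
t 14.3 vice pos [  13.2 -196.5   92. ] F vice [-0.7  0.2  0.5] w 0.0
turn frac [ 0.0021  0.001  -0.0122]
shift frac [-0.0062 -0.2418  0.0831]
row profile 192.. [107  74  65  97 145 162 136  90  58  46  42  40  41  43  47  57  71  83
  92  99 117 136 144 146]
```

View pics/m5b.png

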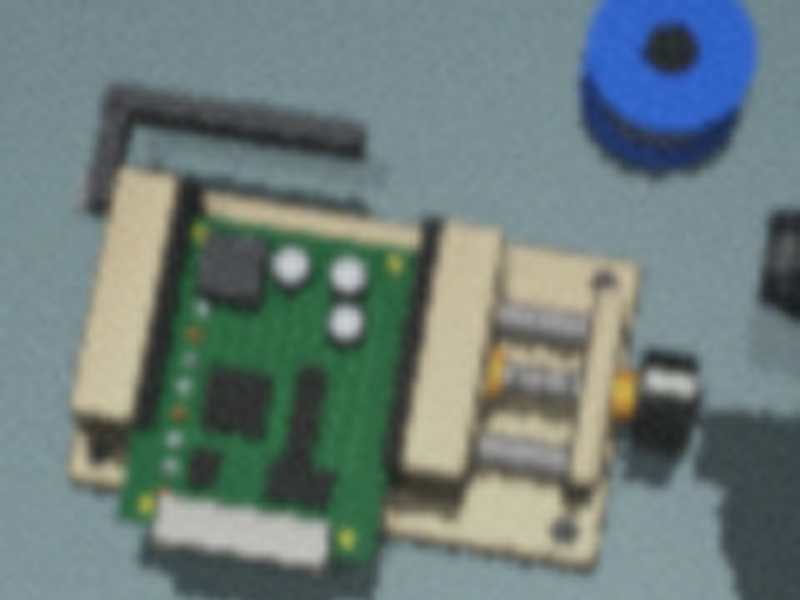

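```bash
python3 -c "
from h import *
for n in('top0','m5'):
    c=dict(np.load(f'pics/{n}.npz'));g=c['color'][193:202,285:294].astype(float).mean(2).mean(1);print(g.round());w=np.clip(g-62,0,None);r=(w*np.arange(193,202)).sum()/w.sum();print(n,r,ang(c,(289.2,r)))"
```

```text
[ 64.  49.  48.  77. 122. 143. 130.  88.  52.]
top0 198.07855251544572 (array([   0.4, -120.5,   58. ]), -0.02)
[ 74.  65.  97. 145. 162. 136.  90.  58.  46.]
m5 196.76523951764577 (array([   3.2, -120.1,   57.7]), -0.2)
```

play_rows:
  increments:
    - [-0.03,-0.12,0,0,0,0,0]
    - [0,-0.12,0,0,0,0,0]
    - [0,0,0.04,0,0,0,0]
    - [0,0,0.042,0,0,0,0]
    - [0,0,0,0,0,0,0]

```text
t: 14.77
ee_pos: [577.7, -16.8, 65.0]
ee_rot: [0.987, -0.16, -0.003, 0.0]
wrist_force: [-0.4, -0.5, -0.2]
width: -0.0
grasp_force: 0.0
```

Need about +0.18 to +0.2 rad, which is 3 mm of rim.

play_rows:
  increments:
    - [0,0,0.02,0,0,0,0]
    - [0,0,0.022,0,0,0,0]
    - [0,0,0,0,0,0,0]
    - [-0.007,0,0,0,0,0,0]
    - [-0.007,0,0,0,0,0,0]

```text
t: 15.18
ee_pos: [580.0, -18.7, 57.9]
ee_rot: [0.987, -0.163, 0.005, -0.0]
wrist_force: [1.8, -1.4, 11.4]
width: -0.001
grasp_force: 5.8
```

play_rows:
  increments:
    - [0,0,0,0,0,0,0]
    - [0,0,-0.043,0,0,0,0]
    - [0,0,-0.04,0,0,0,0]
    - [0,0,-0.04,0,0,0,0]

```text
t: 15.52
ee_pos: [575.7, -17.5, 92.5]
ee_rot: [0.987, -0.162, -0.0, 0.0]
wrist_force: [-0.4, 0.4, -1.1]
width: 0.0
grasp_force: 0.0
```

play_rows:
  increments:
    - [0,0.12,0,0,0,0,0]
    - [0,0.12,0,0,0,0,0]
    - [0,0,0,0,0,0,0]
    - [0,0,0,0,0,0,0]

```text
t: 15.85
ee_pos: [552.2, -88.2, 92.3]
ee_rot: [0.986, -0.164, 0.0, 0.001]
wrist_force: [0.1, 1.5, -0.3]
width: -0.003
grasp_force: 0.0
```

```bash
python3 -c "
from h import *
rep([-100,0,130]);c=mark('m6')
g=c['color'][193:202,285:294].astype(float).mean(2).mean(1);w=np.clip(g-62,0,None);r=(w*np.arange(193,202)).sum()/w.sum();print(r,ang(c,(289.2,r)))"
```

```text
t 15.85 vice pos [   0.7 -196.1   92.3] F vice [-0.4  1.4 -0.3] w -0.0
turn frac [ 0.0016 -0.0006 -0.0115]
shift frac [-0.3414 -0.6505 -0.1268]
row profile 192.. [109  75  59  82 133 161 147 103  65  46  42  40  41  41  46  58  70  84
  91  97 113 128 137 138]
197.03626018074303 (array([   2.6, -120.2,   57.8]), -0.16)
```

play_rows:
  increments:
    - [0.006,-0.12,0,0,0,0,0]
    - [0,-0.12,0,0,0,0,0]
    - [0,0,0.06,0,0,0,0]
    - [0,0,0.022,0,0,0,0]
    - [0,0,0,0,0,0,0]

```text
t: 16.32
ee_pos: [576.3, -15.9, 65.6]
ee_rot: [0.987, -0.16, -0.002, 0.0]
wrist_force: [-0.5, -0.2, -0.1]
width: -0.004
grasp_force: 0.0
```

play_rows:
  increments:
    - [0,0,0.02,0,0,0,0]
    - [0,0,0.022,0,0,0,0]
    - [0,0,0,0,0,0,0]
    - [-0.01,0,0,0,0,0,0]
    - [-0.01,0,0,0,0,0,0]

```text
t: 16.73
ee_pos: [576.1, -17.1, 57.8]
ee_rot: [0.987, -0.163, 0.005, -0.0]
wrist_force: [1.4, -1.7, 11.5]
width: -0.003
grasp_force: 5.8
```

play_rows:
  increments:
    - [0,0,0,0,0,0,0]
    - [0,0,-0.043,0,0,0,0]
    - [0,0,-0.04,0,0,0,0]
    - [0,0,-0.04,0,0,0,0]

```text
t: 17.07
ee_pos: [571.9, -16.1, 92.4]
ee_rot: [0.987, -0.162, 0.0, 0.0]
wrist_force: [-0.2, 0.1, -0.6]
width: 0.004
grasp_force: 0.0
```

play_rows:
  increments:
    - [0,0.12,0,0,0,0,0]
    - [0,0.12,0,0,0,0,0]
    - [0,0,0,0,0,0,0]
    - [0,0,0,0,0,0,0]

```text
t: 17.4
ee_pos: [548.2, -86.8, 92.1]
ee_rot: [0.986, -0.164, 0.0, 0.001]
wrist_force: [-0.9, 1.0, 0.5]
width: 0.003
grasp_force: 0.0
```

```bash
python3 -c "
from h import *
rep([-100,0,130]);c=mark('m7')
g=c['color'][193:202,285:294].astype(float).mean(2).mean(1);w=np.clip(g-62,0,None);r=(w*np.arange(193,202)).sum()/w.sum();print(r,ang(c,(289.2,r)))"
```

```text
t 17.4 vice pos [  -3.5 -196.    92.1] F vice [-1.2  0.7  0.5] w 0.0
turn frac [ 0.0016 -0.0007 -0.0115]
shift frac [-0.3275 -0.6503 -0.1275]
row profile 192.. [110  76  56  50  69 120 162 168 129  77  46  41  43  42  46  58  70  80
  89  98 112 128 135 137]
198.39346087660692 (array([  -0.3, -120.6,   58. ]), 0.02)
```

Mark is at row 198.4 (0.02 rad), against 198.1 at the start, so two full turns are done. Now to get in front of the socket.

play_rows:
  increments:
    - [-0.109,0,0,0,0,-0.01,0]
    - [-0.109,0,0,0,0,0,0]
    - [-0.109,0,0,0,0,0,0]
    - [0,-0.109,0,0,0,0,0]
    - [0,-0.109,0,0,0,0,0]

```text
t: 17.87
ee_pos: [473.7, 9.9, 91.5]
ee_rot: [0.987, -0.158, -0.001, 0.001]
wrist_force: [1.5, -0.3, 1.1]
width: 0.002
grasp_force: 0.0
```

play_rows:
  increments:
    - [0,-0.109,0,0,0,0,0]
    - [0,-0.109,0,0,0,0,0]
    - [0,-0.109,0,0,0,0,0]
    - [0,-0.105,0,0,0,0,0]
    - [0,0,0,0,0,0,0]

```text
t: 18.28
ee_pos: [518.1, 142.4, 92.6]
ee_rot: [0.988, -0.152, 0.001, -0.004]
wrist_force: [1.0, 0.7, 0.7]
width: -0.001
grasp_force: 0.0
```

play_rows:
  increments:
    - [0,0,0.04,0,0,0,0]
    - [0,0,0.042,0,0,0,0]
    - [0,0,0,0,0,0,0]
    - [0,0,0,0,0,0,0]

```text
t: 18.62
ee_pos: [515.9, 133.5, 66.7]
ee_rot: [0.988, -0.157, -0.001, 0.0]
wrist_force: [0.1, -0.0, -0.5]
width: 0.003
grasp_force: 0.0
```

```bash
python3 -c "
from h import *
rep([-90,0,66])"
```

```text
t 18.62 vice pos [-103.8    2.8   66.7] F vice [ 0.1  0.  -0.5] w 0.0
turn frac [0.0003 0.0016 0.0082]
shift frac [0.0458 0.0097 0.0022]
```

play_rows:
  increments:
    - [0.02,0.009,0.004,0,0,0.008,0]
    - [0.02,0,0,0,0,0,0]
    - [0.01,0,0,0,0,0,0]
    - [0.01,0,0,0,0,0,0]
    - [0.01,0,0,0,0,0,0]

```text
t: 19.03
ee_pos: [535.9, 123.2, 66.0]
ee_rot: [0.987, -0.161, -0.0, -0.0]
wrist_force: [-1.4, 0.3, 0.4]
width: -0.003
grasp_force: 0.8
```

play_rows:
  increments:
    - [0.01,0,0,0,0,0,0]
    - [0.01,0,0,0,0,0,0]
    - [0.01,0,0,0,0,0,0]
    - [0.01,0,0,0,0,0,0]

```text
t: 19.37
ee_pos: [547.2, 119.5, 65.7]
ee_rot: [0.987, -0.161, -0.0, 0.0]
wrist_force: [-1.2, 0.3, 1.1]
width: -0.001
grasp_force: 0.6
```

```bash
python3 -c "
from h import *
rep([-59,0,66])"
```

```text
t 19.37 vice pos [-69.6  -0.6  65.7] F vice [-1.3 -0.1  1.1] w -0.0
turn frac [ 0.      0.     -0.0018]
shift frac [ 0.0354 -0.0021 -0.0009]
```

play_rows:
  increments:
    - [0.01,0,0,0,0,0,0]
    - [0.008,0,0,0,0,0,0]
    - [0.005,0,0,0,0,0,0]
    - [0.005,0,0,0,0,0,0]

```text
t: 19.7
ee_pos: [555.1, 116.8, 65.7]
ee_rot: [0.987, -0.161, -0.0, 0.0]
wrist_force: [-1.0, 0.5, 1.1]
width: 0.001
grasp_force: 0.6
```

play_rows:
  increments:
    - [0.003,0,0,0,0,0,0]
    - [0.003,0,0,0,0,0,0]
    - [0,0,0,0,0,0,0]

```text
t: 19.95
ee_pos: [556.9, 116.2, 65.7]
ee_rot: [0.987, -0.161, 0.0, -0.0]
wrist_force: [-0.2, 1.4, -0.5]
width: -0.003
grasp_force: 0.2
```

```bash
python3 -c "
from h import *
rep([-59,0,66])"
```

```text
t 19.95 vice pos [-59.4  -0.7  65.7] F vice [-0.6  1.2 -0.5] w -0.0
turn frac [-0.0001 -0.0005 -0.0022]
shift frac [ 0.0013 -0.0022 -0.001 ]
```

Not against the stop yet; I'll go on in small steps.

play_rows:
  increments:
    - [0.003,0,0,0,0,0,0]
    - [0.003,0,0,0,0,0,0]
    - [0,0,0,0,0,0,0]

```text
t: 20.2
ee_pos: [557.5, 115.9, 65.6]
ee_rot: [0.987, -0.161, -0.001, 0.0]
wrist_force: [-2.6, 1.4, 2.8]
width: -0.002
grasp_force: 1.9
```

play_rows:
  increments:
    - [0.003,0,0,0,0,0,0]
    - [0.003,0,0,0,0,0,0]
    - [0,0,0,0,0,0,0]

```text
t: 20.45
ee_pos: [557.5, 115.9, 65.6]
ee_rot: [0.987, -0.16, -0.002, 0.001]
wrist_force: [-7.4, 1.7, 6.7]
width: -0.004
grasp_force: 4.0
```

```bash
python3 -c "
from h import *
rep([-59,0,66])"
```

```text
t 20.45 vice pos [-58.7  -0.7  65.6] F vice [-7.6 -0.7  6.7] w -0.0
turn frac [ 0.0023  0.006  -0.001 ]
shift frac [-0.001  -0.0024 -0.0015]
```

The push stalled at vice x -58.7 (predicted -59) with the force rising to 7.6 N, so the board is at the stop. I'll back off and check.

play_rows:
  increments:
    - [-0.005,0,0,0,0,0,0]
    - [-0.01,0,0,0,0,0,0]
    - [-0.04,0,0,0,0,0,0]
    - [-0.08,0,0,0,0,0,0]
    - [-0.08,0,-0.05,0,0,0,0]

```text
t: 20.87
ee_pos: [496.9, 134.7, 78.7]
ee_rot: [0.987, -0.161, -0.002, 0.001]
wrist_force: [-1.2, -0.1, 0.2]
width: 0.001
grasp_force: 0.0
```

play_rows:
  increments:
    - [0,0,-0.1,0,0,0,0]
    - [0,0.12,-0.1,0,0,0,0]
    - [0,0.12,-0.1,0,0,0,0]
    - [0,0.12,0,0,0,0,0]
    - [0,0.12,0,0,0,0,0]

```text
t: 21.28
ee_pos: [456.4, 5.7, 166.1]
ee_rot: [0.987, -0.16, 0.003, -0.0]
wrist_force: [0.5, -0.3, -0.0]
width: -0.002
grasp_force: 0.0
```

play_rows:
  increments:
    - [0,0.12,0,0,0,0,0]
    - [0,0.12,0,0,0,0,0]
    - [0,0,0,0,0,0,0]
    - [0,0,0,0,0,0,0]

```text
t: 21.62
ee_pos: [432.2, -63.7, 164.2]
ee_rot: [0.987, -0.163, 0.001, 0.0]
wrist_force: [0.1, 1.1, -0.4]
width: 0.004
grasp_force: 0.0
```

```bash
python3 -c "
from h import *
rep();c=mark('m8')
b,g,r=[c['color'][...,i].astype(int) for i in range(3)]
u,v=np.meshgrid(np.arange(512),np.arange(384));roi=(u>195)&(u<260)&(v>148)&(v<230)
m=((g-r>25)&(g-b>10)&roi);q=np.c_[u[m],v[m]];R=cv2.minAreaRect(ray(c,q,62)[:,:2].astype(np.float32));print('board',tov([*R[0],62]),R[1:])
P=cloud(c);print('green z',np.median(P[...,2][m]))
g=c['color'][193:202,285:294].astype(float).mean(2).mean(1);w=np.clip(g-62,0,None);r=(w*np.arange(193,202)).sum()/w.sum();print(r,ang(c,(289.2,r)))
cv2.imwrite('pics/m8b.png',cv2.resize(c['color'][140:240,190:310],(800,667),interpolation=cv2.INTER_CUBIC)[:600])"
```

```text
t 21.62 vice pos [-121.  -210.7  164.2] F vice [-0.2  1.1 -0.4] w 0.0
turn frac [ 0.0007 -0.0017 -0.0085]
row profile 192.. [107  74  55  50  67 116 157 160 126  76  48  43  42  44  48  59  71  81
  90  98 113 130 138 141]
board [ 8.55397506  0.53925622 62.        ] ((80.18169403076172, 99.57768249511719), 71.4439697265625)
green z 61.62843773212484
198.4084598698481 (array([  -0.3, -120.6,   58. ]), 0.02)
```

View pics/m8b.png

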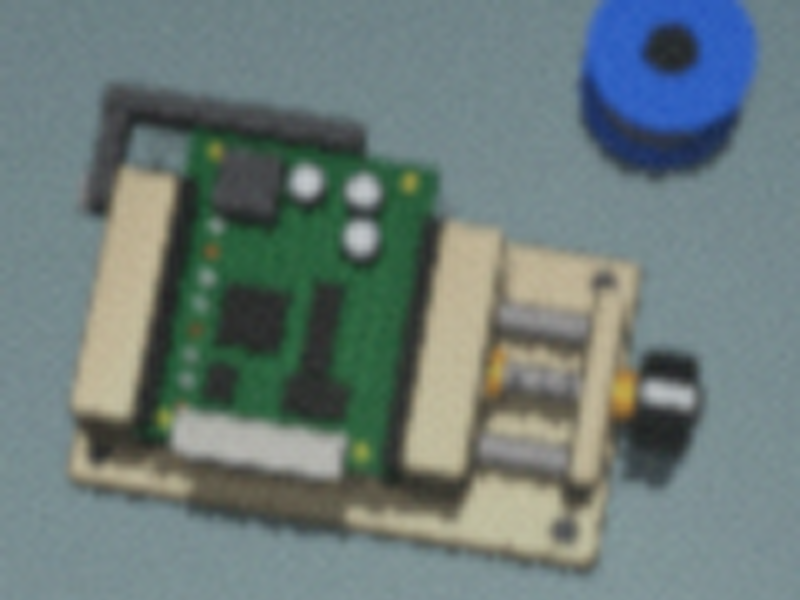

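The board's far edge lies against the stop arm (crop row ~150). The board is centred at vice x 8.5 (8 expected), level at z 61.6, and the mark is uppermost. I'm handing the job in.

```bash
python3 -c "
from station import sign_off
print(sign_off())"
```

```text
the job is handed in; nothing more can be done
None
```

The job is done and handed in: the wheel was backed off two full turns with its white mark uppermost, the board was then pushed by its socket until it stalled against the steel stop, and the arm was left clear after 21.6 s.

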